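# Open the key drawer of the low box by its hidden catch

### The arm

A 6-joint arm with a two-finger parallel gripper is mounted at the origin on a cart in front of the work surface, level with it; the furniture and walls round the work are solid. World frame = base frame: x ahead of the robot, y to its left, z up, the work surface at z = 0. Lengths are in m, angles in rad, forces in N, time in s.
With the tool pointing down it reaches from about 0.3 to 0.875 m from the base axis. Payload 6.4 kg.
Tool frame: the origin (TCP) lies at the very end of the fingers, on their centre line; the grasp point (between the pads) lies 19 mm behind it (env.grip_point_offset is the distance from the TCP to the grasp point, in m); z points along the fingers, y is the line along which they close (so a half turn about z gives the same grasp; the last joint's range is limited). The gripper opens to 85 mm and grips with 20 to 120 N. Pads are 22 mm wide; open, the fingers measure 114 mm over their backs; the gripper's body (76 mm by 85 mm) begins 54 mm behind the grasp point. The pads swing forward as they close: fully open they stand 13 mm farther back than shut.
Start: joints at [1.084, 0.181, 1.607, -0, 1.354, -0.206], TCP at [0.159, 0.552, 0.231] pointing down, gripper open.
Joint ranges: [-2.99, 2.99], [-0.89, 2.07], [0.3, 2.58], [-1.14, 4.28], [0, 2.63], [-3.12, 3.12]. Speed limits (rad/s): [2.57, 2.57, 3.01, 3.14, 3.14, 3.14].

### API

Orientations are given as a rotation vector (axis times angle).
In Python, from station import env gives the robot as it stands. The module is installed in compiled form; this text tells all that it offers.
- The arm moves only by the tool play_rows, never from a script. Its argument "deltas" is a list that holds one entry, the list of rows, each a list of 7 numbers: the closure in counts, from 0 (fully open) to 255 (shut), then the shift along the tool's x, y, z in m, then the turn, a rotation vector about the tool's x, y, z in rad. A call has 1 to 10 rows; each row shifts and turns the commanded pose from where the row before left it, along the tool's axes as they then stand; what a row does not reach is not made up. A row lasts 1/12 s, in which the tool goes at most 41.7 mm and 7.16 degrees, less where a joint would pass 70% of its speed; a pose out of reach is approached as far as the arm can. A call with a gripper value outside its range is refused whole. The fingers move at their own pace and stop on an object; "force" is the grip in N (left out, the last holds). Time passes only in rows, so rows that do not move let the fingers close. It gives the time, the measured TCP pose, the force, the opening and the grip force at its end, in the units of the state.
- env.get_obs(): the state, without advancing time (a new reading comes with each control period).
- env.grab_frame(name): name is "scene" or "top" or "wrist"; returns a dict with "color" (480x640x3 uint8, red, green, blue), "intrinsics" (3x3 intrinsics, pixels), "k1" (the pictures are not rectified: a ray, as slopes to the right and down, at radius r is drawn at 1 + k1 r^2 times it, then the intrinsics apply), "R" (3x3) and "t" (3): a world point X has camera coordinates R X + t; the wrist camera has in their place "mount" (4x4, takes a point from camera to tool coordinates, whose origin is the TCP and whose axes are the flange's). Camera axes: x right, y down, z forward; pixel columns grow to the right and rows downward; lengths in m; the calibration is good to about 2 mm. A picture is of the moment at which its call begins: read the wrist's pose just before it. There is no depth.
- env.job_done(): hands the job in; it is judged then, once.
The state is a dict: "time_s": time; "joints": joint angles; "qvel": joint speeds; "joint_efforts": joint torques, N m; "position": TCP position; "tcp_rot": TCP orientation; "contact_force": force on the tool from outside, world axes, zero at the start; "ft_torque": the same for the moment, N m; "width": finger opening in m; "finger_force": force on a finger pad.
Only numpy, scipy, OpenCV 4.12 (cv2) and the standard library are available. Lean on these libraries where they do the work, as an engineer would, in place of code of your own. Each camera call takes 0.05 s, during which the arm holds its last target. There are 200 camera calls.

### The job

The drawer of the low, single-drawer key box has no handle: its catch lies in a recess hidden under the steel slide plate in the top of the box. With the shut fingertips in the plate's square finger hole, push the plate to the left along the box's front edge until it stops and the hole stands over the recess, then go down through the hole, press the catch so that the drawer springs open, and let go. Leave the tall two-drawer box alone.

Things in the scene. Friction and masses are not known exactly. Their poses are not given: they have to be found in the camera images.
- low_hole (a point): Finger hole, 50 x 50 mm, square, through the bare steel slide plate (68 x 136 x 14 mm, standing 7 mm proud) in the top of the low box, along its front edge. Point: hole centre at the plate's upper face, 82 mm above the table; moves with the plate. Axes: x to the back of the box, y along it to the left (the way the plate slides), z up. The fixed channel floor lies 15 mm below.
- low_catch_top (a point): Steel catch, 50 x 50 mm, filling the recess, hidden under the plate at first. Point: centre of its upper face, 21 mm below the plate's upper face; when the plate is at its stop, the hole is straight above. It goes down 8 mm against a spring (3 N at first, 5 N fully down), frees the drawer after about 5 mm and comes up by itself. Axes as for the hole.
- low_slide (a joint): Slide plate of the low box: 0 at its right end, 0.075 m at its left stop (hole over the recess). It starts at 0 to 0.02 m, slides along the hole's +y with about 1.5 N of friction and stays where it is left.
- low_drawer (a joint): Drawer of the low box: 0 shut, 0.045 m fully open, towards the robot. The low box: grey painted steel, 124 mm deep (x), 236 mm long (y), 75 mm high, fixed to the table, ONE drawer in front, flush and without a handle; once the catch is pressed a weak spring pushes it fully open and keeps it there. Two brass keys lie in it.
- tall_hole (a point): Finger hole of the tall key box, a bystander to be left alone: same plan, finish and slide plate as the low box but 115 mm high with TWO drawers, one above the other, in front. Point: hole centre at the plate's upper face, 122 mm above the table; axes as for the low box.

How it is judged:
On the way:
1. the low box's slide plate has been pushed to its left stop with the drawer still shut (value of joint low_slide above 0.063 m and value of joint low_drawer below 0.005 m), for 0.1 s.
At the end, for the whole second after the job is handed in: The low box's drawer stands open by more than 30 mm (it springs to 45 mm) and its slide plate is still at the left stop, within 20 mm (value of joint low_drawer above 0.03 m and value of joint low_slide above 0.055 m); the robot touches nothing.
It fails at once if the tall box's slide plate is moved by more than 10 mm (distance of tall_hole from where it was at the start of the episode above 0.01 m).
It also fails if it takes over 35 s, if anything falls off the work surface, if the arm or the gripper's body presses on something with over 40 N, if the wrist force passes 120 N, or if a joint passes its speed limit or range.

## Working session

There is one attempt and no reset: what is moved stays moved. The work goes in short steps, Python scripts to look and compute and a tool call to move; the robot and the scene stay as the last step left them, time stands still between calls to the robot, and variables do not carry over. Pictures are saved under pics/ and viewed, at most 10 in all, crops included, and the job is handed in when it is done.

Besides the shell and the picture viewer there is one more tool, called after ">>>" as name(argument=value, ...) on one line, values as JSON. play_rows: Moves the arm, as the interface text tells. Its arguments: {"type":"object","properties":{"deltas":{"type":"array"},"force":{"type":"number"}},"required":["deltas"]}

```bash
mkdir -p pics
cat > h.py <<'E'
import numpy as np, cv2
from scipy.spatial.transform import Rotation as Ro
from station import env
def save(n,f): cv2.imwrite(f'pics/{f}.png',n['color'][:,:,::-1])
def ray(f,u,v):
    K=np.array(f['intrinsics']); p=np.array([(u-K[0,2])/K[0,0],(v-K[1,2])/K[1,1]])
    q=p.copy()
    for _ in range(20): q=p/(1+f['k1']*(q@q))
    return np.array([q[0],q[1],1.])
def onz(f,u,v,z,obs=None):
    d=ray(f,u,v)
    if 'R' in f: R=np.array(f['R']).T; c=-R@np.array(f['t'])
    else:
        M=np.array(f['mount']); T=Ro.from_rotvec(obs['tcp_rot']).as_matrix()
        R=T@M[:3,:3]; c=T@M[:3,3]+np.array(obs['position'])
    d=R@d; return c+d*(z-c[2])/d[2]
E
python3 - <<'E'
from h import *
o=env.get_obs();print(o)
print(Ro.from_rotvec(o['tcp_rot']).as_matrix().round(3))
a=env.grab_frame('top');save(a,'top0');b=env.grab_frame('scene');save(b,'scene0')
E
```

```text
{'time_s': 0.0, 'joints': array([ 1.08368855e+00,  1.81511758e-01,  1.60802566e+00, -7.01279404e-06,
        1.35381065e+00, -2.06305847e-01]), 'qvel': array([ 0.00222553, -0.00161079, -0.00068098,  0.00047704,  0.00171736,
        0.00049977]), 'joint_efforts': array([ 1.35185375e-03, -4.44859314e+01, -3.51339519e+01, -5.12455699e-05,
        9.43737512e-03,  1.80097720e-05]), 'position': array([0.15906698, 0.55197439, 0.2303921 ]), 'tcp_rot': array([-4.39549855e-01, -3.11009429e+00,  2.59649159e-03]), 'contact_force': array([ 0.00710161, -0.19439862,  0.32281084]), 'ft_torque': array([-0.05151591,  0.03381473,  0.02199051]), 'finger_force': 0.0, 'width': 0.08544809433663599}
[[-0.961  0.277 -0.001]
 [ 0.277  0.961 -0.002]
 [ 0.    -0.002 -1.   ]]
```

View pics/top0.png

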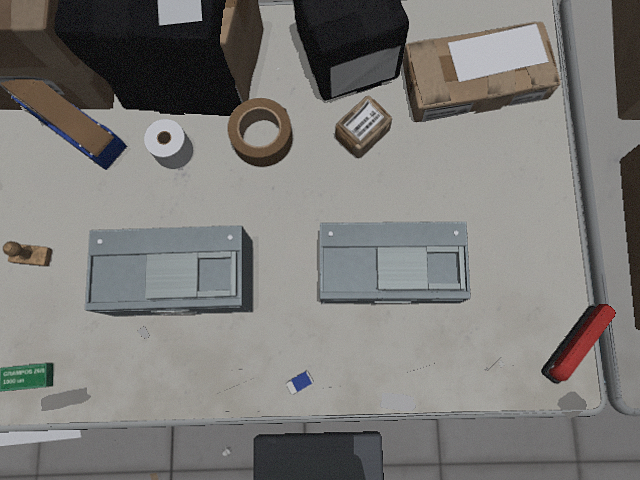

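View pics/scene0.png

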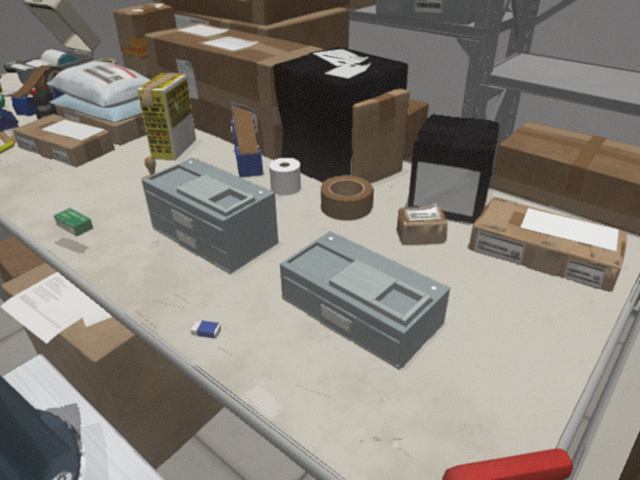

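The low box (one drawer) is the right-hand one in the top view, with its hole near px (444,267). The tall two-drawer box is on the left. Next is an enlarged crop to measure from.

Run:
```python
from h import *
im=cv2.imread('pics/top0.png')[215:310,310:480]
cv2.imwrite('pics/c0.png',cv2.resize(im,None,fx=4.5,fy=4.5,interpolation=cv2.INTER_CUBIC))
f=env.grab_frame('top')
for u,v in [(427,252),(460,252),(461,283),(428,283),(444,267)]: print(u,v,onz(f,u,v,.082).round(4))
for u,v in [(320,223),(466,223),(470,291),(320,291)]: print(u,v,onz(f,u,v,.075).round(4))
```

```text
427 252 [ 0.5317 -0.2103  0.082 ]
460 252 [ 0.53   -0.2619  0.082 ]
461 283 [ 0.4808 -0.2596  0.082 ]
428 283 [ 0.4824 -0.2086  0.082 ]
444 267 [ 0.5069 -0.2352  0.082 ]
320 223 [ 0.5865 -0.0426  0.075 ]
466 223 [ 0.5784 -0.2767  0.075 ]
470 291 [ 0.4687 -0.2742  0.075 ]
320 291 [ 0.4759 -0.0397  0.075 ]
```

View pics/c0.png

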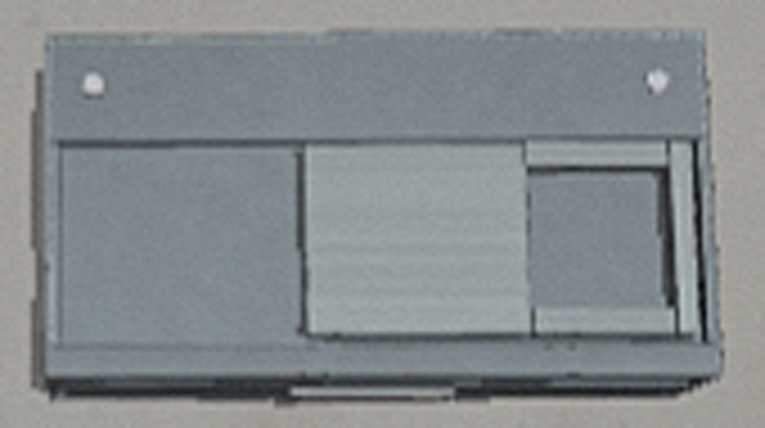

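>>> play_rows(deltas=[[[255, -0.01, -0.03, 0, 0, 0, -0.123], [255, -0.012, -0.03, 0, 0, 0, -0.123], [255, -0.0156, -0.032, 0, 0, 0, 0], [255, -0.0156, -0.032, 0, 0, 0, 0], [255, -0.0156, -0.032, 0, 0, 0, 0], [255, -0.0156, -0.032, 0, 0, 0, 0], [255, -0.0156, -0.032, 0, 0, 0, 0], [255, -0.0156, -0.032, 0, 0, 0, 0], [255, -0.0156, -0.032, 0, 0, 0, 0], [255, -0.0156, -0.032, 0, 0, 0, 0]]], force=60)

```text
time_s: 0.98
position: [0.2836, 0.2277, 0.2312]
tcp_rot: [0.054, 3.141, 0.0]
contact_force: [1.3, 0.6, 1.2]
width: 0.0002
finger_force: 0.0
```

>>> play_rows(deltas=[[[255, -0.0156, -0.032, 0, 0, 0, 0], [255, -0.0156, -0.032, 0, 0, 0, 0], [255, -0.0156, -0.032, 0, 0, 0, 0], [255, -0.0156, -0.032, 0, 0, 0, 0], [255, -0.0156, -0.032, 0, 0, 0, 0], [255, -0.0156, -0.032, 0, 0, 0, 0], [255, -0.0156, -0.032, 0, 0, 0, 0], [255, -0.0156, -0.032, 0, 0, 0, 0], [255, -0.0156, -0.032, 0.01, 0, 0, 0], [255, -0.0156, -0.032, 0.01, 0, 0, 0]]])

```text
time_s: 1.82
position: [0.4291, -0.0982, 0.2115]
tcp_rot: [0.056, 3.139, -0.001]
contact_force: [0.7, -0.1, 0.0]
width: 0.0001
finger_force: 0.0
```

>>> play_rows(deltas=[[[255, -0.0163, -0.0266, 0.006, 0, 0, 0], [255, -0.0163, -0.0266, 0.006, 0, 0, 0], [255, -0.0163, -0.0266, 0.006, 0, 0, 0], [255, -0.0163, -0.0266, 0.006, 0, 0, 0], [255, -0.0163, -0.0266, 0.006, 0, 0, 0], [255, 0, 0, 0, 0, 0, 0], [255, 0, 0, 0, 0, 0, 0]]])

```text
time_s: 2.4
position: [0.5048, -0.2326, 0.18]
tcp_rot: [-0.058, -3.139, -0.002]
contact_force: [0.3, 1.4, 0.2]
width: 0.0
finger_force: 0.0
```

Run:
```python
from h import *
o=env.get_obs();print(o['position'],o['tcp_rot'])
f=env.grab_frame('wrist');save(f,'w1');print(np.array(f['mount']).round(3))
```

```text
[ 0.50479589 -0.2325978   0.17998483] [-5.75996120e-02 -3.13902570e+00 -2.41398519e-03]
[[ 0.001 -0.962 -0.273  0.068]
 [ 1.     0.001 -0.001 -0.001]
 [ 0.001 -0.273  0.962 -0.143]
 [ 0.     0.     0.     1.   ]]
```

View pics/w1.png

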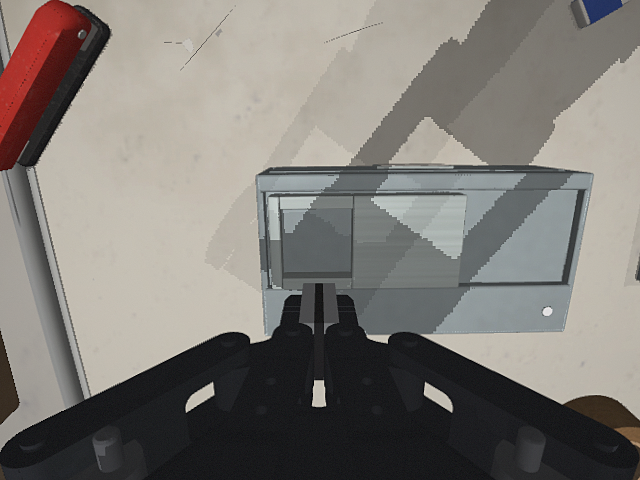

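The wrist view shows the hole at about px x 281–353, y 208–272, ahead of the fingertips at (318,285). I'll convert those corners to positions.

Run:
```python
from h import *
o=env.get_obs();f=env.grab_frame('wrist')
for n,(u,v) in dict(fl=(281,208),fr=(353,208),br=(353,278),bl=(283,278),plateR=(466,195),plateL=(268,195)).items(): print(n,onz(f,u,v,.082,o).round(4))
im=cv2.imread('pics/w1.png')[180:340,240:480]
cv2.imwrite('pics/w1c.png',cv2.resize(im,None,fx=3.3,fy=3.3,interpolation=cv2.INTER_CUBIC))
```

```text
fl [ 0.4812 -0.257   0.082 ]
fr [ 0.4829 -0.2079  0.082 ]
br [ 0.534  -0.2084  0.082 ]
bl [ 0.5322 -0.2588  0.082 ]
plateR [ 0.4765 -0.131   0.082 ]
plateL [ 0.4719 -0.2652  0.082 ]
```

View pics/w1c.png

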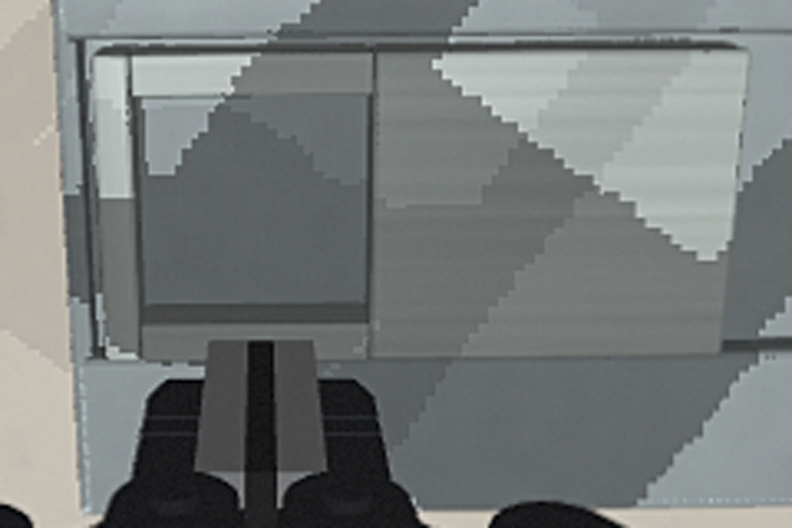

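The wrist and top views agree on the hole centre at about (0.507, -0.233). Going down now to about 9 mm below the plate's upper face, which is 6 mm above the floor.

>>> play_rows(deltas=[[[255, -0.002, 0, 0.025, 0, 0, 0], [255, 0, 0, 0.025, 0, 0, 0], [255, 0, 0, 0.025, 0, 0, 0], [255, 0, 0, 0.012, 0, 0, 0], [255, 0, 0, 0.01, 0, 0, 0], [255, 0, 0, 0.01, 0, 0, 0], [255, 0, 0, 0, 0, 0, 0]]])

```text
time_s: 3.08
position: [0.5066, -0.2311, 0.0733]
tcp_rot: [-0.054, -3.14, -0.001]
contact_force: [-1.3, -0.0, -1.1]
width: 0.0002
finger_force: 0.0
```

>>> play_rows(deltas=[[[255, 0, 0.008, 0, 0, 0, 0], [255, 0, 0.008, 0, 0, 0, 0], [255, 0, 0.008, 0, 0, 0, 0], [255, 0, 0.008, 0, 0, 0, 0], [255, 0, 0.008, 0, 0, 0, 0], [255, 0, 0.008, 0, 0, 0, 0], [255, 0, 0.007, 0, 0, 0, 0]]])

```text
time_s: 3.67
position: [0.5097, -0.1764, 0.0755]
tcp_rot: [0.054, 3.14, -0.002]
contact_force: [-2.1, -1.7, 6.6]
width: -0.0002
finger_force: 3.7
```

>>> play_rows(deltas=[[[255, 0, 0.005, 0, 0, 0, 0], [255, 0, 0.005, 0, 0, 0, 0], [255, 0, 0.004, 0, 0, 0, 0]]])

```text
time_s: 3.92
position: [0.5101, -0.1623, 0.0755]
tcp_rot: [0.053, 3.14, -0.002]
contact_force: [-2.4, -1.6, 6.9]
width: 0.0001
finger_force: 4.0
```

Run:
```python
from h import *
o=env.get_obs();print(o['position'],o['contact_force'])
f=env.grab_frame('wrist');save(f,'w2')
```

```text
[ 0.51013679 -0.16234194  0.07546827] [-2.44184817 -1.60802109  6.92710247]
```

View pics/w2.png

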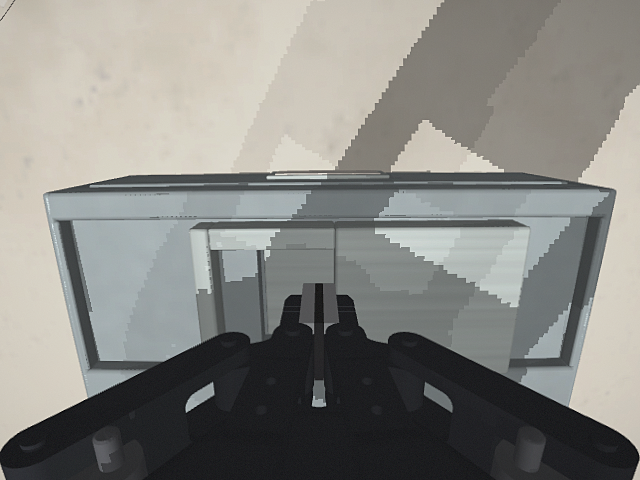

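The plate is moving along with the fingers, and a gap is still left at the left end of its channel. I'll keep pushing to the stop.

>>> play_rows(deltas=[[[255, 0, 0.005, 0, 0, 0, 0], [255, 0, 0.004, 0, 0, 0, 0], [255, 0, 0.003, 0, 0, 0, 0]]])

```text
time_s: 4.22
position: [0.5105, -0.1504, 0.0754]
tcp_rot: [0.054, 3.14, -0.001]
contact_force: [-2.9, -1.6, 7.0]
width: 0.0002
finger_force: 4.5
```

>>> play_rows(deltas=[[[255, 0, 0.004, 0, 0, 0, 0], [255, 0, 0.003, 0, 0, 0, 0], [255, 0, 0.003, 0, 0, 0, 0]]])

```text
time_s: 4.47
position: [0.5107, -0.1436, 0.0755]
tcp_rot: [0.051, 3.14, -0.011]
contact_force: [-6.1, -23.8, -0.6]
width: -0.0
finger_force: 12.8
```

The 24 N reaction shows the plate is at its stop. Next I back off towards the hole centre and look.

>>> play_rows(deltas=[[[255, 0, -0.004, 0, 0, 0, 0], [255, 0, -0.006, 0, 0, 0, 0], [255, 0.001, -0.006, 0, 0, 0, 0], [255, 0, 0, 0, 0, 0, 0]]])

```text
time_s: 4.8
position: [0.51, -0.1571, 0.0755]
tcp_rot: [0.055, 3.138, -0.001]
contact_force: [1.4, -1.6, 6.1]
width: -0.0001
finger_force: 3.0
```

Run:
```python
from h import *
o=env.get_obs();print(o['position'],o['contact_force'])
f=env.grab_frame('wrist');save(f,'w3')
```

```text
[ 0.51002183 -0.15710313  0.07546776] [ 1.38324178 -1.59510053  6.11363643]
```

View pics/w3.png

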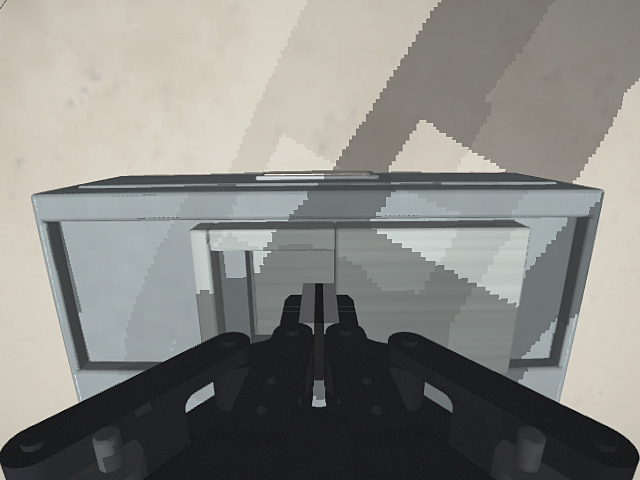

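The plate slid back with the fingers: their bevelled shoulders were resting on its edge with about 6 N. I'll raise the tool 4 mm, push to the stop again, lift straight out, then move over the hole centre.

>>> play_rows(deltas=[[[255, 0, 0, -0.004, 0, 0, 0], [255, 0, 0, 0, 0, 0, 0], [255, 0, 0.005, 0, 0, 0, 0], [255, 0, 0.005, 0, 0, 0, 0]]])

```text
time_s: 5.18
position: [0.509, -0.1464, 0.0782]
tcp_rot: [-0.055, -3.141, 0.0]
contact_force: [0.1, -1.7, 1.0]
width: 0.0001
finger_force: 0.9
```

>>> play_rows(deltas=[[[255, 0, 0.003, 0, 0, 0, 0], [255, 0, 0.002, 0, 0, 0, 0], [255, 0, 0, 0, 0, 0, 0]]])

```text
time_s: 5.43
position: [0.5091, -0.1438, 0.0782]
tcp_rot: [-0.053, -3.141, 0.008]
contact_force: [-1.4, -12.6, -1.7]
width: -0.0002
finger_force: 6.3
```

>>> play_rows(deltas=[[[255, 0, -0.002, -0.003, 0, 0, 0], [255, 0, 0, -0.012, 0, 0, 0], [255, 0, -0.006, -0.02, 0, 0, 0], [255, 0, -0.007, -0.02, 0, 0, 0], [255, 0, 0, 0, 0, 0, 0]]])

```text
time_s: 5.85
position: [0.5112, -0.158, 0.1378]
tcp_rot: [0.054, 3.135, -0.004]
contact_force: [0.7, -0.3, 0.1]
width: -0.0003
finger_force: 0.0
```

Run:
```python
from h import *
o=env.get_obs();print(o['position'],o['contact_force'])
f=env.grab_frame('wrist');save(f,'w4')
for v in (240,250,260): print(v,[onz(f,u,v,.082,o).round(4).tolist() for u in (280,300,320,340,360)])
```

```text
[ 0.51117209 -0.15800527  0.13780213] [ 0.7061159  -0.26518024  0.10493312]
240 [[0.4989, -0.1806, 0.082], [0.4993, -0.1691, 0.082], [0.4997, -0.1577, 0.082], [0.5, -0.1462, 0.082], [0.5004, -0.1347, 0.082]]
250 [[0.5049, -0.181, 0.082], [0.5053, -0.1694, 0.082], [0.5057, -0.1579, 0.082], [0.5061, -0.1463, 0.082], [0.5065, -0.1347, 0.082]]
260 [[0.5111, -0.1814, 0.082], [0.5114, -0.1697, 0.082], [0.5118, -0.1581, 0.082], [0.5122, -0.1464, 0.082], [0.5126, -0.1347, 0.082]]
```

View pics/w4.png

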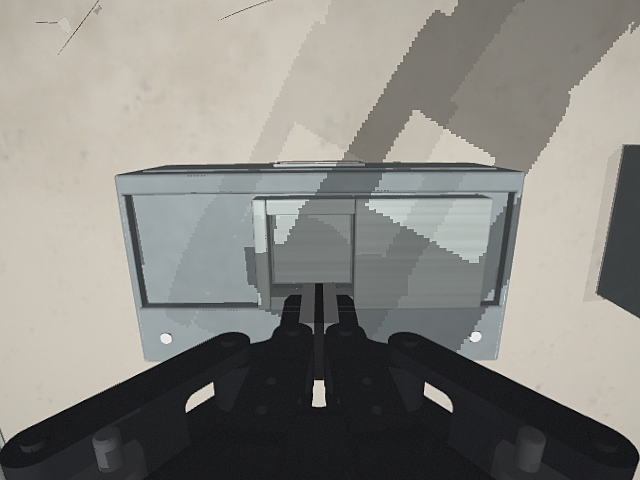

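The plate stayed at the stop. The hole spans px x 268–356 with the lighter catch filling it, so its centre is at about (0.509, -0.1625). I shift there, go down and press.

>>> play_rows(deltas=[[[255, 0.002, -0.0045, 0.02, 0, 0, 0], [255, 0, 0, 0.02, 0, 0, 0], [255, 0, 0, 0.015, 0, 0, 0], [255, 0, 0, 0.01, 0, 0, 0], [255, 0, 0, 0.008, 0, 0, 0], [255, 0, 0, 0.006, 0, 0, 0], [255, 0, 0, 0.005, 0, 0, 0], [255, 0, 0, 0, 0, 0, 0], [255, 0, 0, 0, 0, 0, 0]]])

```text
time_s: 6.65
position: [0.5063, -0.1604, 0.0528]
tcp_rot: [-0.053, -3.139, -0.002]
contact_force: [-16.1, 9.6, 37.0]
width: -0.0002
finger_force: 18.4
```

The catch is fully pressed. I lift straight out and check.

>>> play_rows(deltas=[[[255, 0, 0, -0.004, 0, 0, 0], [255, 0, 0, -0.008, 0, 0, 0], [255, 0, 0, -0.015, 0, 0, 0], [255, 0, 0, -0.025, 0, 0, 0], [255, 0, 0, -0.035, 0, 0, 0], [255, 0, 0, -0.035, 0, 0, 0], [255, 0, 0, -0.03, 0, 0, 0], [255, 0, 0, 0, 0, 0, 0]]])

```text
time_s: 7.32
position: [0.5106, -0.1634, 0.2091]
tcp_rot: [0.054, 3.13, -0.01]
contact_force: [1.2, -0.3, 1.0]
width: 0.0003
finger_force: 0.0
```

Run:
```python
from h import *
o=env.get_obs();print(o['position'],o['contact_force'],o['time_s'])
f=env.grab_frame('wrist');g=env.grab_frame('scene')
a=np.hstack([f['color'],g['color']])[:,:,::-1];cv2.imwrite('pics/end.png',cv2.resize(a,(800,300),interpolation=cv2.INTER_AREA))
```

```text
[ 0.51059867 -0.16336062  0.20906469] [ 1.23761678 -0.26987733  1.00181757] 7.3167
```

View pics/end.png

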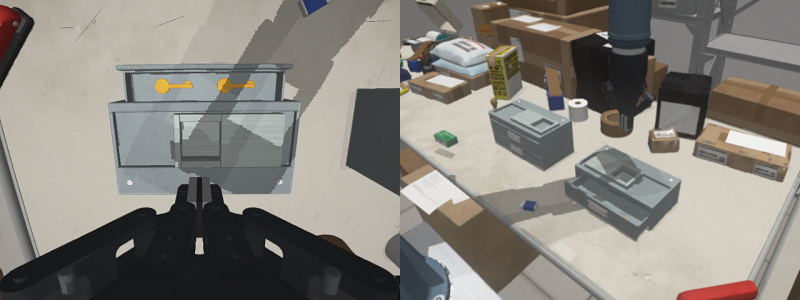

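The drawer is open with both keys showing, the plate is still at its left stop, and the arm is clear of everything.

```bash
python3 -c "
from h import *
print(env.job_done())"
```

```text
the job is handed in; nothing more can be done
None
```

The low box's plate was pushed to its left stop, the catch pressed and the drawer sprang open. The arm is clear, the tall box was not touched, and the job was handed in at about 7 s; the hand-in call returned no verdict.

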